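# Shim the short foot of a bench sander until it stops rocking

### The arm

A 7-joint arm with a two-finger parallel gripper is mounted at the origin on a cart in front of the work surface, level with it; the furniture and walls round the work are solid. World frame = base frame: x ahead of the robot, y to its left, z up, the work surface at z = 0. Lengths are in mm, angles in rad, forces in N, time in s.
With the tool pointing down it reaches from about 400 to 875 mm from the base axis. Payload 4.4 kg.
Tool frame: the origin (TCP) lies midway between the tips of the shut fingers; the grasp point (between the pads) lies bot.tcp_to_grasp behind it (bot.tcp_to_grasp is the distance from the TCP to the grasp point, in mm); z points along the fingers, y is the line along which they close (so a half turn about z gives the same grasp; the last joint's range is limited). The gripper opens to 85 mm and grips with 20 to 120 N. Pads are 22 mm wide; open, the fingers measure 114 mm over their backs; the gripper's body (76 mm by 85 mm) begins 54 mm behind the grasp point. The pads swing forward as they close: fully open they stand 13 mm farther back than shut.
Start: joints at [-1.387, 0.628, 0.038, 1.517, -0.027, 0.996, -0.02], TCP at [160.661, 629.846, 231.313] pointing down, gripper open.
Joint ranges: [-3.06, 3.06], [-0.37, 2.12], [-1.25, 1.32], [0.18, 2.47], [-1.1, 4.24], [0.23, 1.98], [-2.94, 2.94]. Speed limits (rad/s): [2.57, 2.57, 3.14, 3.14, 3.14, 3.14, 3.14].

### API

Orientations are given as a unit quaternion [x, y, z, w].
In Python, from cell import telemetry, read_camera, close_job, bot gives the robot as it stands. The module is installed in compiled form; this text tells all that it offers.
- The arm moves only by the tool apply_moves, never from a script. Its arguments are lists of equal length, an entry for each row: "slide": the shift along the world's x, y, z normalised to -1 to 1, where 1 is 0.5 m, a list of three; "dr": the turn, a rotation vector about the world's x, y, z normalised to -1 to 1, where 1 is 2 rad, a list of three. A call has 1 to 10 rows; each row is the pose to reach, as a shift and turn from the pose commanded when the call began; what a row does not reach only later rows make up. A row lasts 1/12 s, in which the tool goes at most 41.7 mm and 7.16 degrees, less where a joint would pass 70% of its speed; a pose out of reach is approached as far as the arm can. A call with a number of a shift or a turn outside -1 to 1 is refused whole. A call with a gripper value outside its range is refused whole. "jaw" is the opening, from -1 (shut) to 1 (fully open), set as the call begins (left out, the last holds). The fingers move at their own pace and stop on an object; the grip force is fixed at half the most. Time passes only in rows, so rows that repeat a pose let the fingers close. It gives the time, the measured TCP pose, the force, the opening and the grip force at its end, in the units of the state.
- telemetry.get_state(): the state, without advancing time (a new reading comes with each control period).
- read_camera(name): name is "scene" or "top" or "wrist"; returns a dict with "image" (420x560x3 uint8, red, green, blue), "z_map" (420x560 float32, mm along the optical axis (not along the pixel's ray), 0 where there is no reading), "fx", "fy", "cx", "cy" (pixels), "k1" (the pictures are not rectified: a ray, as slopes to the right and down, at radius r is drawn at 1 + k1 r^2 times it, then the intrinsics apply), "T" (4x4, takes a point from camera to world coordinates); the wrist camera has in their place "hand_eye" (4x4, takes a point from camera to tool coordinates, whose origin is the TCP and whose axes are the flange's). Camera axes: x right, y down, z forward; pixel columns grow to the right and rows downward; lengths in mm; the calibration is good to about 2 mm. A picture is of the moment at which its call begins: read the wrist's pose just before it.
- close_job(): hands the job in; it is judged then, once.
The state is a dict: "t": time; "joints": joint angles; "dq": joint speeds; "joint_efforts": joint torques, N m; "tcp_pos": TCP position; "tool_rot": TCP orientation; "contact_force": force on the tool from outside, world axes, zero at the start; "ft_torque": the same for the moment, N m; "opening": finger opening in mm; "finger_force": force on a finger pad.
Only numpy, scipy, OpenCV 4.12 (cv2) and the standard library are available. Lean on these libraries where they do the work, as an engineer would, in place of code of your own. Each camera call takes 0.05 s, during which the arm holds its last target. There are 200 camera calls.

### The job

The little bench sander rocks because its front right foot is too short to reach the table: first slide the flat packer under that foot, then slide the tapered shim, thin end first, in on top of the packer until it just bears snugly under the foot: gently, not driven in hard, without jacking that corner up or shoving the sander along. Then let go and press down on the sander's plate right over that foot with about 10 N to prove that it no longer rocks, and leave both shims in place and the bottles beside the work where they stand.

Things in the scene. Friction and masses are not known exactly. Their poses are not given: they have to be found in the camera images.
- sander: small grey bench disc sander, 2.4 kg +-15 %, loose. Flat base plate 170 (x) x 160 (y) x 12 mm on four levelling feet 71 mm (x) and 66 mm (y) from its middle; motor (top 128 mm up), disc and rest stand on its rear half. Origin on the table under the plate's middle; x to its rear, y to its left, z up. It slips on the table at about 10 to 15 N sideways. Keep it where it stands.
- sander_press (a point): point on the plate's top straight above the short front right foot (-x, -y); press here. 46 mm above the table when level, 14 mm in from the front and right plate edges; axes as the sander's. The domed foot (11 mm radius) hangs 11 to 16 mm above the table, different each time; the other three stand. 3 to 6 N down tips the sander on to it; let go, it tips back.
- packer_center (a point): centre (4 mm up) of the flat packer, a plain plywood strip 130 (x) x 44 (y) x 8 mm; x along its length, both ends alike, z up. Slid under the foot it leaves a slot of 3 to 8 mm. Best left with the foot about 25 mm past its middle, so that some 90 mm stick out in front to carry the tapered shim.
- packer: the same packer, 0.05 kg; origin in the middle of its underside.
- wedge_grip (a point): centre of the grip block of the tapered shim: light wood, 30 mm wide (y), 115 mm long; x to its thin end. Block 20 (x) x 30 (y) x 30 (z) mm, this point 15 mm above the underside. The flat-bottomed taper runs 95 mm on from the block's front face, thinning evenly from 11.5 to 2 mm at the tip, which lies 105 mm ahead of this point (1 mm in 10).
- wedge: the same tapered shim, 0.05 kg; origin on its underside where block and taper meet; x to the thin end. On the packer it meets the foot once its tip is about 12 to 62 mm past the foot's lowest point; the resistance then grows from almost nothing over a few mm to some 9 to 14 N, where the corner lifts or the sander slips. 3 to 5 N of push is snug, over 7 N too hard; let go, it holds by friction.
- glue_white_center (a point): white glue bottle with a red nozzle, 52 mm across and 130 mm high, standing at the left of the work; half-way up. Not to be disturbed.
- paint_2_center (a point): small dropper bottle of paint with a black cap, 25 mm across and 79 mm high, standing at the left of the work; half-way up. Not to be disturbed.
Not all that is in view belongs to the job. Of the things that look like the packer, the larger one is meant.

How it is judged:
By the outcome, as a careful person would: the job done as asked, in the order asked, and still so for the second after the job is handed in, with the robot touching nothing.
It also fails if it takes over 62 s, if anything falls off the work surface, if the arm or the gripper's body presses on something with over 40 N, if the wrist force passes 120 N, or if a joint passes its speed limit or range.

## Working session

There is one attempt and no reset: what is moved stays moved. The work goes in short steps, Python scripts to look and compute and a tool call to move; the robot and the scene stay as the last step left them, time stands still between calls to the robot, and variables do not carry over. Pictures are saved under pics/ and viewed, at most 10 in all, crops included, and the job is handed in when it is done.

Besides the shell and the picture viewer there is one more tool, called after ">>>" as name(argument=value, ...), one argument or row to a line, values as JSON. apply_moves: Moves the arm, as the interface text tells. Its arguments: {"type":"object","properties":{"slide":{"type":"array"},"dr":{"type":"array"},"jaw":{"type":"number"}},"required":["slide","dr"]}

```bash
mkdir -p pics; cat > h.py <<'E'
import numpy as np, cv2
from cell import telemetry, read_camera, close_job, bot
from scipy.spatial.transform import Rotation as R
def cam(n):
    s=telemetry.get_state(); c=read_camera(n)
    if n=="wrist":
        T=np.eye(4);T[:3,:3]=R.from_quat(s["tool_rot"]).as_matrix();T[:3,3]=s["tcp_pos"];c["T"]=T@np.array(c["hand_eye"])
    return c
def slopes(c,uv):
    K=np.array([[c["fx"],0,c["cx"]],[0,c["fy"],c["cy"]],[0,0,1.]])
    return cv2.undistortPoints(np.array(uv,float).reshape(-1,1,2),K,np.array([c["k1"],0,0,0.])).reshape(-1,2)
def onplane(c,uv,z):
    d=np.c_[slopes(c,uv),np.ones(len(np.array(uv).reshape(-1,2)))]@c["T"][:3,:3].T; o=c["T"][:3,3]
    return o+d*((z-o[2])/d[:,2])[:,None]
def cloud(c):
    h,w=c["z_map"].shape; u,v=np.meshgrid(np.arange(w),np.arange(h))
    s=slopes(c,np.c_[u.ravel(),v.ravel()]); z=c["z_map"].reshape(-1,1)
    P=np.c_[s*z,z]@c["T"][:3,:3].T+c["T"][:3,3]; P[z[:,0]==0]=np.nan
    return P.reshape(h,w,3)
def save(n,im): cv2.imwrite("pics/"+n,im[...,::-1])
E
python3 - <<'E'
from h import *
a=cam("scene");b=cam("top")
print(bot.tcp_to_grasp, telemetry.get_state())
for n,c in(("s",a),("t",b)):
    np.save(n+".npy",c,allow_pickle=True); save(n+"0.png",c["image"]); print(c["T"].round(2),c["fx"],c["k1"])
E
```

```text
18.700000000000003 {'t': 0.1, 'joints': array([-1.38684069,  0.6292277 ,  0.03843424,  1.51830652, -0.02702723,
        0.99632302, -0.02002591]), 'dq': array([ 6.35184106e-04, -2.38020798e-03,  5.51872001e-05, -4.95021322e-03,
        2.58753300e-03,  9.35103704e-04,  8.64675650e-04]), 'joint_efforts': array([ 3.42546118e-03, -5.64534760e+01,  1.23064220e+00, -1.93974870e+01,
        1.12583139e-02,  5.39957880e-03, -1.17557155e-05]), 'tcp_pos': array([160.47109249, 629.27387928, 230.48534894]), 'tool_rot': array([ 1.24569875e-01,  9.92210453e-01, -8.66212705e-04, -1.14590558e-04]), 'contact_force': array([-0.41021276, -0.20014786,  0.0749482 ]), 'ft_torque': array([-0.0549715 ,  0.01014234, -0.01053287]), 'finger_force': 0.0, 'opening': 85.31699324708083}
[[ 8.6000e-01 -2.8000e-01  4.3000e-01  1.6865e+02]
 [-5.1000e-01 -4.9000e-01  7.1000e-01 -2.7965e+02]
 [ 2.0000e-02 -8.3000e-01 -5.6000e-01  5.5050e+02]
 [ 0.0000e+00  0.0000e+00  0.0000e+00  1.0000e+00]] 396.57320527945166 -0.10573915230649472
[[ 2.00000e-02 -9.80000e-01  1.70000e-01  3.67830e+02]
 [-1.00000e+00 -2.00000e-02 -1.00000e-02  3.27240e+02]
 [ 1.00000e-02 -1.70000e-01 -9.90000e-01  1.26638e+03]
 [ 0.00000e+00  0.00000e+00  0.00000e+00  1.00000e+00]] 506.04814702740754 -0.1336697736412176
```

View pics/s0.png

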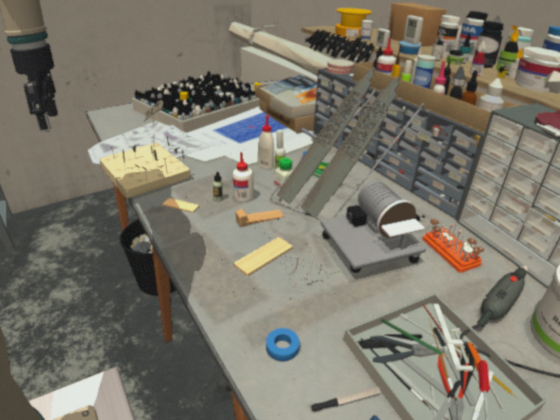

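View pics/t0.png

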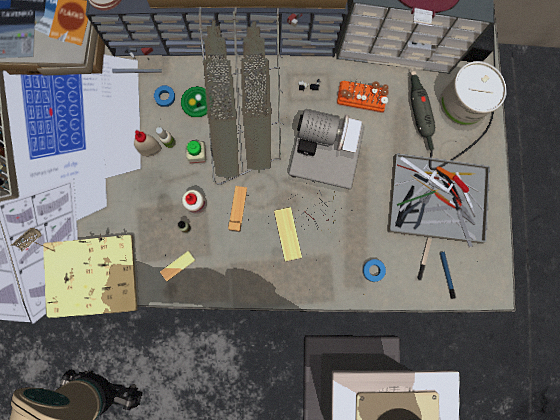

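The scene view shows the sander (370,235), large packer (264,255), wedge (260,216), white glue bottle (243,180) and paint bottle (217,186). In the top view, the packer is at (288,233), the small look-alike at (177,265), and the wedge at (237,208) with its block toward the bottom at (235,226). The sander's front faces the robot, so its short foot is near (347,184).

```bash
python3 - <<'E'
from h import *
c=np.load("t.npy",allow_pickle=True).item(); s=np.load("s.npy",allow_pickle=True).item()
hsv=cv2.cvtColor(c["image"],cv2.COLOR_RGB2HSV)
P=cloud(c)
print("table z",np.nanmedian(P[255:280,240:265,2]))
def comp(mask,box):
    m=np.zeros(mask.shape,np.uint8);x0,y0,x1,y1=box;m[y0:y1,x0:x1]=mask[y0:y1,x0:x1]
    n,l,st,_=cv2.connectedComponentsWithStats(m);k=1+np.argmax(st[1:,4]);return (l==k)
def rect(m,z,cc=c):
    ct=max(cv2.findContours(m.astype(np.uint8),0,cv2.CHAIN_APPROX_NONE)[0],key=len).reshape(-1,2)
    W=onplane(cc,ct,z)[:,:2].astype(np.float32); r=cv2.minAreaRect(W); return np.round(r[0],1),np.round(r[1],1),cv2.boxPoints(r).round(1).tolist()
wood=(hsv[...,1]>80)&(hsv[...,0]<35)&(hsv[...,2]>90)
mp=comp(wood,(268,200,310,270)); print("packer",rect(mp,8), "z",np.nanmedian(P[mp][:,2]))
mw=comp(wood,(222,180,252,240)); print("wedge",rect(mw,6),mw.sum())
mb=mw&(P[...,2]>20); print("block",rect(mb,30),mb.sum(),np.nanmedian(P[mb][:,2]),np.nanmean(P[mb],0))
for n,b in(("glue",(178,185,210,215)),("paint",(172,214,194,236))):
    q=P[b[1]:b[3],b[0]:b[2]].reshape(-1,3); q=q[q[:,2]>15]; print(n,q[:,:2].mean(0),q.max(0),q.min(0))
mz=(np.abs(P[...,2]-44)<10); mz=comp(mz,(275,90,375,200)); print("plate",rect(mz,46),mz.sum(),np.nanmedian(P[mz][:,2]))
ps=np.nonzero(mz); print(ps[0].min(),ps[0].max(),ps[1].min(),ps[1].max())
cr=c["image"][90:250,215:385]; save("t1.png",cv2.resize(cr,None,fx=3.6,fy=3.6,interpolation=cv2.INTER_CUBIC))
E
```

```text
table z -1.0892382272083978
packer (array([488.6, 276.8]), array([130.7,  44.6]), [[419.8999938964844, 283.70001220703125], [430.0, 240.3000030517578], [557.2000122070312, 269.8999938964844], [547.0999755859375, 313.29998779296875]]) z 7.198950435287998
wedge (array([551.3, 404.1]), array([ 31.3, 112.7]), [[493.29998779296875, 396.3999938964844], [605.0, 380.70001220703125], [609.2999877929688, 411.70001220703125], [497.70001220703125, 427.3999938964844]]) 542
block (array([502.8, 409.7]), array([29.1, 19.4]), [[491.20001220703125, 396.70001220703125], [510.3999938964844, 394.0], [514.5, 422.79998779296875], [495.29998779296875, 425.5]]) 95 29.121000281582155 [502.72524387 409.74355981  28.86282232]
glue [554.92464528 505.19831936] [583.0561053  536.78302314 131.5317194 ] [532.93241305 482.2851395   16.0887574 ]
paint [496.25667764 529.96075963] [509.85255388 542.01210468  82.87000181] [485.84117359 521.52249551  15.36080459]
plate (array([697.5, 183.5]), array([160.3, 170.8]), [[597.2000122070312, 123.0], [764.2000122070312, 87.19999694824219], [797.7999877929688, 244.0], [630.7999877929688, 279.79998779296875]]) 2286 44.921998196798995
124 188 289 363
```

View pics/t1.png

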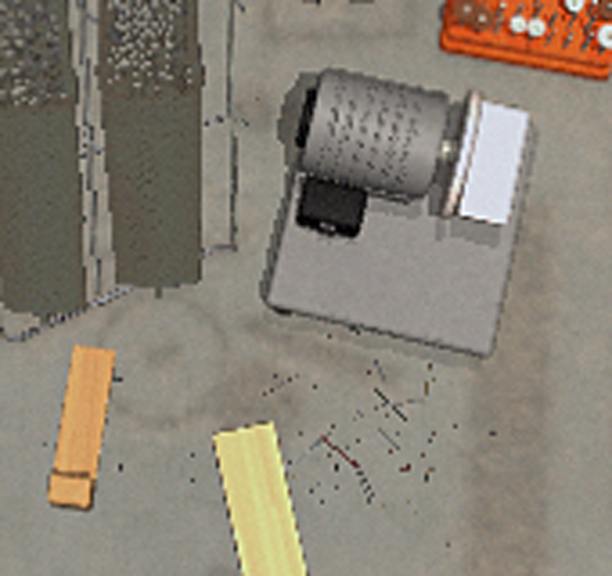

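The packer (yaw 13°), wedge (yaw −8°, block near the robot) and sander plate (yaw −12°) are all clear, and nothing stands in the way. I'm moving to above the packer's near end.

>>> apply_moves(
  slide=[
    [0.588,-0.722,-0.1],
    [0.588,-0.722,-0.1],
    [0.588,-0.722,-0.1],
    [0.588,-0.722,-0.1],
    [0.588,-0.722,-0.1],
    [0.588,-0.722,-0.1],
    [0.588,-0.722,-0.1],
    [0.588,-0.722,-0.1],
    [0.588,-0.722,-0.1],
    [0.588,-0.722,-0.1],
  ],
  dr=[
    [0,0,0.239],
    [0,0,0.239],
    [0,0,0.239],
    [0,0,0.239],
    [0,0,0.239],
    [0,0,0.239],
    [0,0,0.239],
    [0,0,0.239],
    [0,0,0.239],
    [0,0,0.239],
  ],
  jaw=0.5,
)

```text
t: 0.93
tcp_pos: [423.0, 306.7, 186.4]
tool_rot: [-0.114, 0.993, -0.0, -0.0]
contact_force: [0.9, -0.7, -0.2]
opening: 64.2
finger_force: 0.0
```

>>> apply_moves(
  slide=[
    [0.06,-0.074,-0.05],
    [0.06,-0.074,-0.05],
    [0.06,-0.074,-0.05],
    [0.06,-0.074,-0.05],
  ],
  dr=[
    [0,0,0],
    [0,0,0],
    [0,0,0],
    [0,0,0],
  ],
)

```text
t: 1.27
tcp_pos: [451.9, 271.4, 161.3]
tool_rot: [-0.113, 0.994, -0.0, -0.001]
contact_force: [-0.7, 0.2, -0.1]
opening: 63.8
finger_force: 0.0
```

```bash
python3 - <<'E'
from h import *
c=cam("wrist"); s=telemetry.get_state(); print(s["tcp_pos"].round(1),s["tool_rot"].round(4),s["contact_force"].round(2))
save("w1.png",c["image"])
hsv=cv2.cvtColor(c["image"],cv2.COLOR_RGB2HSV)
m=((hsv[...,1]>60)&(hsv[...,0]<35)&(hsv[...,2]>90)).astype(np.uint8)
ct=max(cv2.findContours(m,0,cv2.CHAIN_APPROX_NONE)[0],key=cv2.contourArea).reshape(-1,2)
r=cv2.minAreaRect(onplane(c,ct,8)[:,:2].astype(np.float32)); print(r,cv2.boxPoints(r), ct.min(0),ct.max(0))
E
```

```text
[451.4 272.9 161.8] [-1.144e-01  9.934e-01  5.000e-04 -4.000e-04] [-0.2   0.18 -0.11]
((487.8251037597656, 275.19677734375), (129.85702514648438, 44.803504943847656), 13.010917663574219) [[419.52002 282.4056 ]
 [429.60693 238.75235]
 [556.1302  267.98795]
 [546.0433  311.6412 ]] [252 164] [298 288]
```

View pics/w1.png

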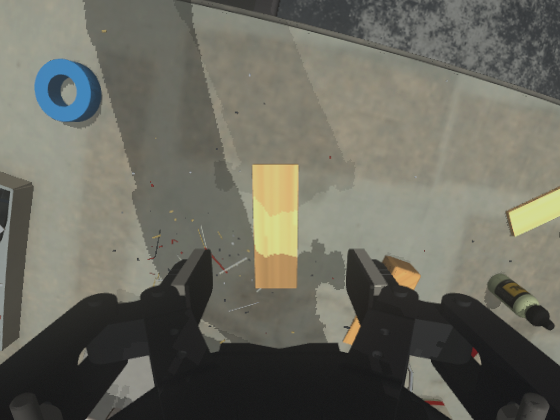

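The wrist view shows the packer at (275,226) between the open fingers, in line with them. I'm descending and gripping it.

>>> apply_moves(
  slide=[
    [0.005,-0.009,-0.08],
    [0.005,-0.009,-0.15],
    [0.005,-0.009,-0.22],
    [0.005,-0.009,-0.27],
    [0.005,-0.009,-0.3],
    [0.005,-0.009,-0.312],
    [0.005,-0.009,-0.318],
    [0.005,-0.009,-0.32],
    [0.005,-0.009,-0.32],
  ],
  dr=[
    [0,0,0],
    [0,0,0],
    [0,0,0],
    [0,0,0],
    [0,0,0],
    [0,0,0],
    [0,0,0],
    [0,0,0],
    [0,0,0],
  ],
)

```text
t: 2.07
tcp_pos: [455.1, 268.4, 2.8]
tool_rot: [-0.114, 0.993, 0.001, 0.001]
contact_force: [0.4, 0.4, 0.6]
opening: 64.1
finger_force: 0.0
```

>>> apply_moves(
  slide=[
    [0,0,0],
    [0,0,0],
    [0,0,0],
    [0,0,0],
    [0,0,0],
    [0,0,0],
  ],
  dr=[
    [0,0,0],
    [0,0,0],
    [0,0,0],
    [0,0,0],
    [0,0,0],
    [0,0,0],
  ],
  jaw=-0.5,
)

```text
t: 2.57
tcp_pos: [455.5, 267.7, 3.5]
tool_rot: [-0.114, 0.993, 0.001, 0.001]
contact_force: [-1.6, 0.4, 9.2]
opening: 41.0
finger_force: 59.4
```

>>> apply_moves(
  slide=[
    [0,0,0.02],
    [0,0,0.05],
    [0.02,-0.06,0.05],
    [0.04,-0.12,0.05],
    [0.05,-0.18,0.05],
    [0.05,-0.21,0.05],
    [0.05,-0.21,0.05],
    [0.05,-0.21,0.05],
    [0.05,-0.21,0.05],
  ],
  dr=[
    [0,0,0],
    [0,0,0],
    [0,0,-0.055],
    [0,0,-0.11],
    [0,0,-0.165],
    [0,0,-0.219],
    [0,0,-0.219],
    [0,0,-0.219],
    [0,0,-0.219],
  ],
)

```text
t: 3.32
tcp_pos: [480.1, 163.5, 27.4]
tool_rot: [0.103, 0.995, 0.001, 0.0]
contact_force: [0.9, 0.2, -1.4]
opening: 41.1
finger_force: 60.6
```

```bash
cat > m.py <<'E'
from h import *
def wood(c,z,lo=60):
    hsv=cv2.cvtColor(c["image"],cv2.COLOR_RGB2HSV)
    m=((hsv[...,1]>lo)&(hsv[...,0]<35)&(hsv[...,2]>70)).astype(np.uint8)
    m=cv2.morphologyEx(m,cv2.MORPH_OPEN,np.ones((3,3),np.uint8))
    o=[]
    for ct in sorted(cv2.findContours(m,0,cv2.CHAIN_APPROX_NONE)[0],key=cv2.contourArea)[::-1][:4]:
        r=cv2.minAreaRect(onplane(c,ct.reshape(-1,2),z)[:,:2].astype(np.float32)); o.append((np.round(r[0],1),np.round(r[1],1),round(r[2],1),cv2.boundingRect(ct)))
    return o
E
python3 - <<'E'
from m import *
c=cam("wrist"); s=telemetry.get_state(); print(s["tcp_pos"].round(1),R.from_quat(s["tool_rot"]).as_matrix()[:2,1].round(4),s["contact_force"].round(2))
print(*wood(c,8+s["tcp_pos"][2]-3),sep="\n")
t=cam("top"); print(*wood(t,8+s["tcp_pos"][2]-3),sep="\n")
d=cam("scene"); 
a=cv2.resize(d["image"][200:300,300:460],None,fx=3.5,fy=3.5,interpolation=cv2.INTER_CUBIC)
b=cv2.resize(c["image"],None,fx=.8,fy=.8)[:, :240]
b=cv2.resize(c["image"],(466,350)); a=a[:,:334]
save("w2.png",np.hstack([a,b]))
E
```

```text
[479.9 163.9  27.3] [0.2051 0.9787] [ 0.27  0.32 -0.75]
(array([487.1, 161.6]), array([43.9, 80.8]), 78.4, (230, 198, 97, 151))
(array([354.8, 100.1]), array([2.7, 2. ]), 74.3, (64, 16, 7, 6))
(array([480. , 250.5]), array([1.5, 2.1]), 87.1, (458, 227, 4, 5))
(array([408.6, 285.3]), array([1.4, 1.7]), 85.9, (523, 55, 4, 5))
(array([ 285.5, -154.5]), array([502.7, 299.2]), 10.1, (388, 222, 128, 198))
(array([369.4, 763.1]), array([186.6, 227.7]), 7.2, (44, 235, 93, 83))
(array([541.6,  88.2]), array([168.3, 126. ]), 50.0, (332, 195, 74, 54))
(array([1051.3,  881. ]), array([100.5, 136.6]), 84.6, (49, 0, 39, 46))
```

View pics/w2.png

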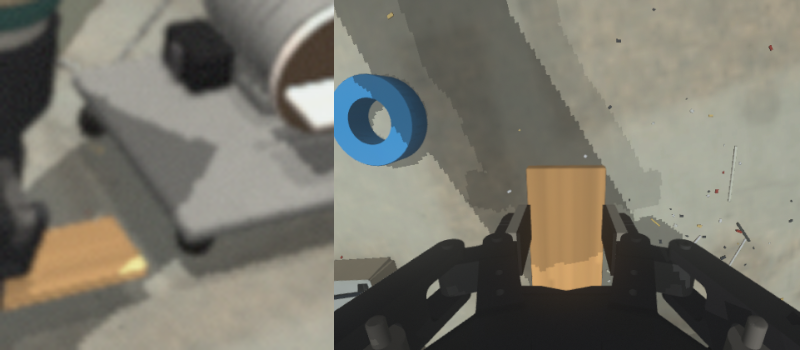

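The scene crop shows the short foot at (192,242), about full-frame (355,269), with the packer's end in front of it. The wrist view shows the packer held straight. I'm checking the foot position by ray.

```bash
python3 - <<'E'
from h import *
c=np.load("s.npy",allow_pickle=True).item()
g=cv2.cvtColor(c["image"],cv2.COLOR_RGB2HSV)[...,2]
m=np.zeros(g.shape,np.uint8); m[258:278,342:368]=(g[258:278,342:368]<45)
n,l,st,ce=cv2.connectedComponentsWithStats(m); print(st[1:],ce[1:])
k=1+np.argmax(st[1:,4]); 
for z in(14,20,26): print(z,onplane(c,[ce[k]],z).round(1))
x,y,w,h,_=st[k]; print("bottom",onplane(c,[[x+w/2,y+h]],13).round(1))
E
```

```text
[[351 268   9   4  21]] [[355.28571429 269.9047619 ]]
14 [[619.1 134.8  14. ]]
20 [[614.1 130.2  20. ]]
26 [[609.  125.6  26. ]]
bottom [[616.3 130.6  13. ]]
```

>>> apply_moves(
  slide=[
    [0,0,-0.03],
    [0,0,-0.044],
    [0,0,-0.046],
    [0.02,-0.0044,-0.046],
    [0.05,-0.011,-0.046],
    [0.08,-0.0178,-0.046],
    [0.11,-0.0245,-0.046],
    [0.135,-0.03,-0.046],
    [0.152,-0.034,-0.046],
    [0.158,-0.035,-0.046],
  ],
  dr=[
    [0,0,0],
    [0,0,0],
    [0,0,0],
    [0,0,0],
    [0,0,0],
    [0,0,0],
    [0,0,0],
    [0,0,0],
    [0,0,0],
    [0,0,0],
  ],
)

```text
t: 4.3
tcp_pos: [560.0, 144.5, 3.7]
tool_rot: [0.105, 0.994, 0.0, 0.0]
contact_force: [-0.8, -0.1, -0.2]
opening: 41.2
finger_force: 60.7
```

>>> apply_moves(
  slide=[
    [0,0,0],
    [0,0,0],
    [0,0,0],
  ],
  dr=[
    [0,0,0],
    [0,0,0],
    [0,0,0],
  ],
)

```text
t: 4.55
tcp_pos: [557.6, 145.0, 3.7]
tool_rot: [0.104, 0.995, -0.0, -0.001]
contact_force: [-0.3, -1.0, -0.5]
opening: 41.2
finger_force: 60.7
```

>>> apply_moves(
  slide=[
    [0,0,0],
    [0,0,0],
    [0,0,0],
    [0,0,0],
    [0,0,0.03],
    [0,0,0.1],
    [0,0,0.18],
    [0,0,0.26],
    [0,0,0.3],
    [0,0,0.3],
  ],
  dr=[
    [0,0,0],
    [0,0,0],
    [0,0,0],
    [0,0,0],
    [0,0,0],
    [0,0,0],
    [0,0,0],
    [0,0,0],
    [0,0,0],
    [0,0,0],
  ],
  jaw=0.5,
)

```text
t: 5.38
tcp_pos: [562.1, 145.6, 159.1]
tool_rot: [0.105, 0.994, 0.002, 0.005]
contact_force: [0.5, 0.3, -0.4]
opening: 64.1
finger_force: 0.0
```

>>> apply_moves(
  slide=[
    [-0.03,0.08,0],
    [-0.06,0.16,0],
    [-0.08,0.24,0],
    [-0.1,0.32,0],
    [-0.11,0.4,0],
    [-0.12,0.48,0],
    [-0.12,0.52,0],
    [-0.12,0.529,0],
    [-0.12,0.529,0],
  ],
  dr=[
    [0,0,0.035],
    [0,0,0.035],
    [0,0,0.035],
    [0,0,0.035],
    [0,0,0.035],
    [0,0,0.035],
    [0,0,0.035],
    [0,0,0.035],
    [0,0,0.035],
  ],
)

```text
t: 6.13
tcp_pos: [497.3, 410.8, 152.5]
tool_rot: [0.068, 0.998, -0.0, -0.001]
contact_force: [-0.3, -1.4, -0.2]
opening: 64.0
finger_force: 0.0
```

```bash
python3 - <<'E'
from m import *
c=cam("wrist"); s=telemetry.get_state(); print(s["t"],s["tcp_pos"].round(1),R.from_quat(s["tool_rot"]).as_matrix()[:2,1].round(4),s["contact_force"].round(2))
print("wrist wedge",*wood(c,6),sep="\n")
t=cam("top"); np.save("t2.npy",t,allow_pickle=True)
im=t["image"].copy(); im[:190]=0; im[240:]=0
hsv=cv2.cvtColor(t["image"],cv2.COLOR_RGB2HSV)
m=((hsv[...,1]>60)&(hsv[...,0]<35)&(hsv[...,2]>70)).astype(np.uint8); m[:170]=0;m[250:]=0;m[:,:310]=0;m[:,385:]=0
ct=max(cv2.findContours(m,0,cv2.CHAIN_APPROX_NONE)[0],key=cv2.contourArea).reshape(-1,2)
r=cv2.minAreaRect(onplane(t,ct,8)[:,:2].astype(np.float32)); print("packer",r,cv2.boxPoints(r).round(1).tolist())
a=cv2.resize(t["image"][140:230,280:400],(400,300)); d=cam("scene"); np.save("s2.npy",d,allow_pickle=True)
b=cv2.resize(d["image"][200:300,290:423],(400,300),interpolation=cv2.INTER_CUBIC); e=cv2.resize(c["image"],(400,300)); P=cloud(c)
save("w3.png",np.vstack([np.hstack([a,b]),np.hstack([e,e*0])]))
mb=(P[...,2]>22)&(P[...,2]<36)&(abs(P[...,0]-503)<25)&(abs(P[...,1]-410)<30)
q=P[mb]; print(len(q),q.mean(0).round(1),cv2.minAreaRect(q[:,:2].astype(np.float32)))
E
```

```text
6.1833 [498.3 408.2 152.7] [0.1387 0.9903] [ 0.54 -0.11 -0.95]
wrist wedge
(array([402.2, 547.2]), array([30.4, 89.2]), 38.4, (373, 21, 94, 97))
(array([548.3, 402.1]), array([ 31.6, 112.4]), 82.9, (261, 191, 34, 107))
(array([571.6, 142.1]), array([49.8, 98.5]), 78.1, (18, 253, 50, 79))
(array([415.1, 669.2]), array([124.9,  26.6]), 1.1, (533, 0, 27, 139))
packer ((586.018798828125, 140.33657836914062), (44.879783630371094, 133.662109375), 78.0380630493164) [[516.0, 132.1999969482422], [646.7000122070312, 104.5], [656.0, 148.39999389648438], [525.2999877929688, 176.10000610351562]]
773 [501.3 408.1  29.4] ((502.5079040527344, 407.7325134277344), (29.884628295898438, 20.43970489501953), 83.02780151367188)
```

View pics/w3.png

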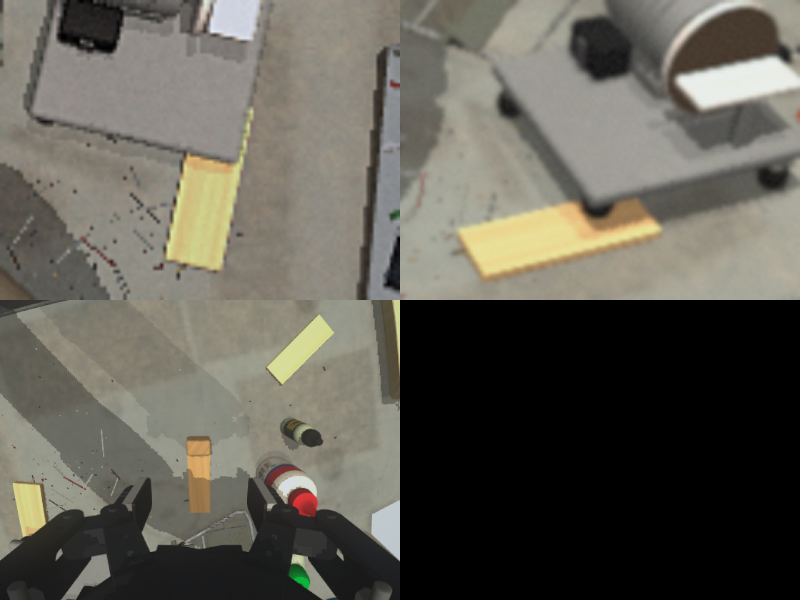

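The packer lies under the short foot, reaching well past it and sticking out in front (top-left and top-right panels). The wrist panel shows the wedge block at (199,446), between the fingers in plan and clear of the bottles. Next I'll grip the wedge.

>>> apply_moves(
  slide=[
    [0.009,-0.001,-0.08],
    [0.009,-0.001,-0.15],
    [0.009,-0.001,-0.22],
    [0.009,-0.001,-0.26],
    [0.009,-0.001,-0.284],
    [0.009,-0.001,-0.292],
    [0.009,-0.001,-0.295],
    [0.009,-0.001,-0.295],
  ],
  dr=[
    [0,0,0.009],
    [0,0,0.009],
    [0,0,0.009],
    [0,0,0.009],
    [0,0,0.009],
    [0,0,0.009],
    [0,0,0.009],
    [0,0,0.009],
  ],
)

```text
t: 6.95
tcp_pos: [504.3, 408.5, 7.4]
tool_rot: [0.061, 0.998, 0.0, 0.001]
contact_force: [-0.7, 0.5, 0.4]
opening: 63.9
finger_force: 0.0
```

>>> apply_moves(
  slide=[
    [0,0,0],
    [0,0,0],
    [0,0,0],
    [0,0,0],
    [0,0,0],
    [0,0,0],
    [0,0,0],
  ],
  dr=[
    [0,0,0],
    [0,0,0],
    [0,0,0],
    [0,0,0],
    [0,0,0],
    [0,0,0],
    [0,0,0],
  ],
  jaw=-0.7,
)

```text
t: 7.53
tcp_pos: [504.2, 409.4, 8.0]
tool_rot: [0.061, 0.998, 0.001, 0.001]
contact_force: [-0.1, 0.2, 6.9]
opening: 29.1
finger_force: 60.4
```

>>> apply_moves(
  slide=[
    [0,0,0.04],
    [0,0,0.1],
    [-0.03,-0.06,0.12],
    [-0.03,-0.13,0.12],
    [-0.03,-0.21,0.12],
    [-0.03,-0.29,0.12],
    [-0.03,-0.37,0.12],
    [-0.03,-0.44,0.12],
    [-0.03,-0.485,0.12],
    [-0.03,-0.497,0.12],
  ],
  dr=[
    [0,0,0],
    [0,0,0],
    [0,0,-0.02],
    [0,0,-0.0445],
    [0,0,-0.0445],
    [0,0,-0.0445],
    [0,0,-0.0445],
    [0,0,-0.0445],
    [0,0,-0.0445],
    [0,0,-0.0445],
  ],
)

```text
t: 8.37
tcp_pos: [488.1, 154.3, 66.7]
tool_rot: [0.109, 0.994, -0.002, -0.0]
contact_force: [0.6, -1.3, -0.1]
opening: 28.9
finger_force: 59.5
```

>>> apply_moves(
  slide=[
    [0,0,-0.04],
    [0,0,-0.06],
    [0,0,-0.06],
  ],
  dr=[
    [0,0,0],
    [0,0,0],
    [0,0,0],
  ],
)

```text
t: 8.62
tcp_pos: [487.0, 160.7, 34.7]
tool_rot: [0.105, 0.995, -0.0, -0.002]
contact_force: [0.5, 0.8, -1.4]
opening: 28.9
finger_force: 59.5
```

```bash
python3 - <<'E'
from m import *
c=cam("wrist"); s=telemetry.get_state(); print(s["t"],s["tcp_pos"].round(1),R.from_quat(s["tool_rot"]).as_matrix()[:2,1].round(4),s["contact_force"].round(2),s["opening"])
print(*wood(c,6+s["tcp_pos"][2]-8),sep="\n")
t=cam("top"); d=cam("scene")
a=cv2.resize(t["image"][140:230,280:400],(400,300)); 
b=cv2.resize(d["image"][190:310,270:430],(400,300),interpolation=cv2.INTER_CUBIC); e=cv2.resize(c["image"],(400,300))
save("w4.png",np.vstack([np.hstack([a,b]),np.hstack([e,e*0])]))
E
```

```text
8.6667 [487.3 161.   35.5] [0.2077 0.9782] [-0.18  0.41 -0.18] 28.285875194431664
(array([506.2, 155.6]), array([37.3, 65.2]), 77.6, (243, 236, 71, 113))
(array([510. , 205.8]), array([11. ,  1.9]), 49.9, (367, 278, 18, 11))
(array([356. ,  99.6]), array([2.8, 2. ]), 74.0, (74, 6, 7, 6))
(array([463.3, 151.7]), array([1.9, 2. ]), 76.7, (249, 217, 5, 5))
```

View pics/w4.png

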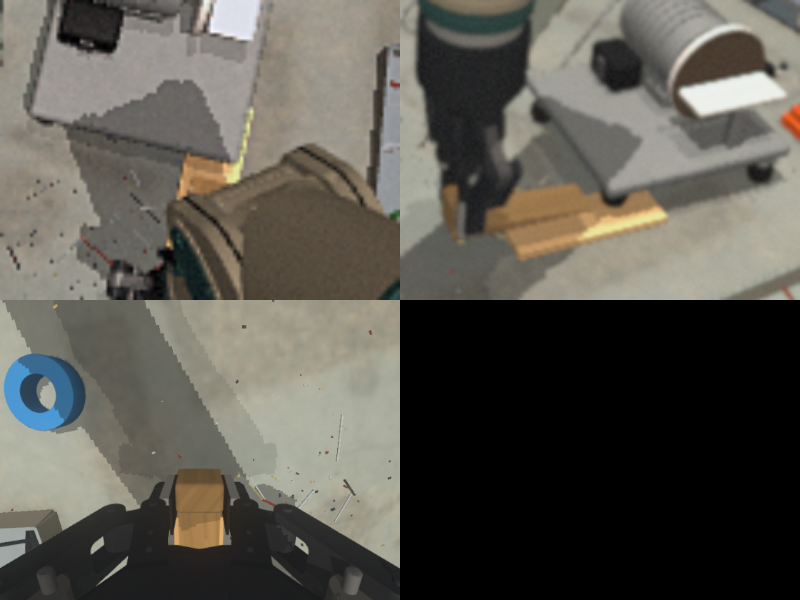

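The wedge is held in line above the packer, with its tip just in front of the plate (scene panel (590,190)). I'm lowering it on to the packer.

>>> apply_moves(
  slide=[
    [0,0,-0.02],
    [0,0,-0.03],
    [0,0,-0.034],
    [0,0,-0.035],
    [0,0,-0.035],
    [0,0,-0.035],
  ],
  dr=[
    [0,0,0],
    [0,0,0],
    [0,0,0],
    [0,0,0],
    [0,0,0],
    [0,0,0],
  ],
)

```text
t: 9.27
tcp_pos: [488.3, 160.2, 18.9]
tool_rot: [0.105, 0.994, 0.0, 0.0]
contact_force: [0.6, -0.4, -0.3]
opening: 28.3
finger_force: 59.5
```

>>> apply_moves(
  slide=[
    [0,0,-0.001],
    [0,0,-0.001],
    [0,0,-0.001],
  ],
  dr=[
    [0,0,0],
    [0,0,0],
    [0,0,0],
  ],
)

```text
t: 9.52
tcp_pos: [488.4, 160.1, 18.5]
tool_rot: [0.105, 0.994, 0.0, 0.0]
contact_force: [-0.5, 0.0, -0.7]
opening: 29.1
finger_force: 59.5
```

>>> apply_moves(
  slide=[
    [0,0,-0.001],
    [0,0,-0.001],
    [0,0,-0.001],
  ],
  dr=[
    [0,0,0],
    [0,0,0],
    [0,0,0],
  ],
)

```text
t: 9.77
tcp_pos: [488.3, 160.1, 17.8]
tool_rot: [0.105, 0.994, 0.0, -0.0]
contact_force: [0.5, -0.1, -0.5]
opening: 29.2
finger_force: 59.5
```

>>> apply_moves(
  slide=[
    [0,0,-0.001],
    [0,0,-0.002],
    [0,0,-0.002],
    [0,0,-0.002],
  ],
  dr=[
    [0,0,0],
    [0,0,0],
    [0,0,0],
    [0,0,0],
  ],
)

```text
t: 10.1
tcp_pos: [488.2, 160.1, 16.8]
tool_rot: [0.105, 0.994, -0.0, -0.0]
contact_force: [0.0, -0.2, -0.9]
opening: 28.9
finger_force: 59.5
```

>>> apply_moves(
  slide=[
    [0,0,-0.001],
    [0,0,-0.001],
    [0,0,-0.001],
  ],
  dr=[
    [0,0,0],
    [0,0,0],
    [0,0,0],
  ],
)

```text
t: 10.35
tcp_pos: [488.3, 160.1, 16.3]
tool_rot: [0.105, 0.994, 0.0, -0.0]
contact_force: [-0.7, -0.6, -0.3]
opening: 29.1
finger_force: 59.5
```

>>> apply_moves(
  slide=[
    [0,0,-0.001],
    [0,0,-0.001],
    [0,0,-0.001],
  ],
  dr=[
    [0,0,0],
    [0,0,0],
    [0,0,0],
  ],
)

```text
t: 10.6
tcp_pos: [488.3, 160.1, 15.9]
tool_rot: [0.105, 0.994, 0.0, 0.0]
contact_force: [-0.2, -0.1, 0.3]
opening: 28.7
finger_force: 59.8
```

>>> apply_moves(
  slide=[
    [0,0,-0.001],
    [0,0,-0.001],
    [0,0,-0.001],
  ],
  dr=[
    [0,0,0],
    [0,0,0],
    [0,0,0],
  ],
)

```text
t: 10.85
tcp_pos: [488.2, 160.2, 15.7]
tool_rot: [0.105, 0.994, 0.0, 0.0]
contact_force: [-1.7, -0.5, 4.6]
opening: 28.9
finger_force: 60.3
```

Contact with the packer is at z≈15.8. I'm easing off slightly and sliding in 30 mm along the sander's axis.

>>> apply_moves(
  slide=[
    [0,0,0.0006],
    [0,0,0.0006],
    [0.012,-0.0026,0.0006],
    [0.026,-0.0056,0.0006],
    [0.04,-0.0086,0.0006],
    [0.052,-0.0111,0.0006],
    [0.0587,-0.0126,0.0006],
    [0.0587,-0.0126,0.0006],
    [0.0587,-0.0126,0.0006],
    [0.0587,-0.0126,0.0006],
  ],
  dr=[
    [0,0,0],
    [0,0,0],
    [0,0,0],
    [0,0,0],
    [0,0,0],
    [0,0,0],
    [0,0,0],
    [0,0,0],
    [0,0,0],
    [0,0,0],
  ],
)

```text
t: 11.68
tcp_pos: [517.4, 154.0, 15.9]
tool_rot: [0.105, 0.994, 0.0, -0.0]
contact_force: [-1.5, -0.3, 6.3]
opening: 28.7
finger_force: 60.3
```

```bash
python3 - <<'E'
from m import *
s=telemetry.get_state(); print(s["tcp_pos"].round(2),s["contact_force"].round(2))
d=cam("scene"); t=cam("top"); s=telemetry.get_state(); print(s["tcp_pos"].round(2),s["contact_force"].round(2))
u,v=355,268
b=cv2.resize(d["image"][225:300,310:410],(800,600),interpolation=cv2.INTER_CUBIC)
save("w5.png",b)
E
```

```text
[517.37 154.05  15.88] [-1.5  -0.3   6.32]
[517.36 154.04  15.89] [-2.39 -0.24  6.21]
```

View pics/w5.png

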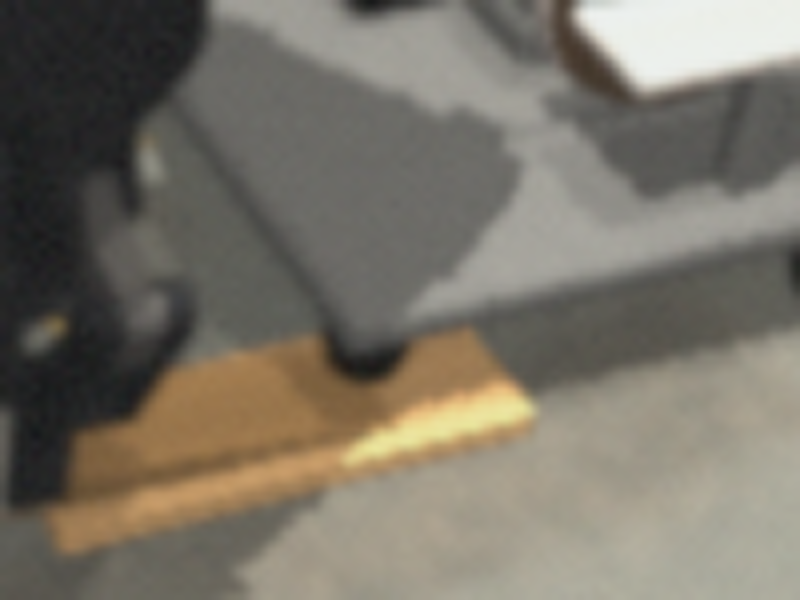

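The crop shows the wedge lying on the packer, with its tip near the foot (370,360). The packer's far corner (535,410) hasn't moved. The down-load is a bit high, so I'm easing it before creeping in.

>>> apply_moves(
  slide=[
    [0,0,0.0008],
    [0.003,-0.0006,0.0008],
    [0.005,-0.0011,0.0008],
    [0.005,-0.0011,0.0008],
  ],
  dr=[
    [0,0,0],
    [0,0,0],
    [0,0,0],
    [0,0,0],
  ],
)

```text
t: 12.12
tcp_pos: [520.3, 153.3, 15.9]
tool_rot: [0.105, 0.994, 0.0, -0.0]
contact_force: [-1.0, 0.1, 2.3]
opening: 28.9
finger_force: 59.8
```

>>> apply_moves(
  slide=[
    [0.002,-0.0004,0.0003],
    [0.004,-0.0008,0.0003],
    [0.005,-0.0011,0.0003],
    [0.005,-0.0011,0.0003],
  ],
  dr=[
    [0,0,0],
    [0,0,0],
    [0,0,0],
    [0,0,0],
  ],
)

```text
t: 12.45
tcp_pos: [523.1, 152.5, 16.1]
tool_rot: [0.105, 0.994, -0.0, 0.0]
contact_force: [-0.1, -0.3, -0.7]
opening: 28.6
finger_force: 59.5
```

>>> apply_moves(
  slide=[
    [0.002,-0.0004,0],
    [0.004,-0.0008,0],
    [0.005,-0.0011,0],
    [0.005,-0.0011,0],
  ],
  dr=[
    [0,0,0],
    [0,0,0],
    [0,0,0],
    [0,0,0],
  ],
)

```text
t: 12.78
tcp_pos: [525.4, 152.1, 16.2]
tool_rot: [0.105, 0.994, 0.0, 0.0]
contact_force: [-0.2, -0.7, -0.4]
opening: 28.6
finger_force: 59.5
```

>>> apply_moves(
  slide=[
    [0.002,-0.0004,0],
    [0.004,-0.0008,0],
    [0.005,-0.0011,0],
    [0.005,-0.0011,0],
  ],
  dr=[
    [0,0,0],
    [0,0,0],
    [0,0,0],
    [0,0,0],
  ],
)

```text
t: 13.12
tcp_pos: [527.8, 151.6, 16.2]
tool_rot: [0.105, 0.994, 0.0, 0.0]
contact_force: [0.0, -0.1, -0.9]
opening: 28.8
finger_force: 59.5
```

>>> apply_moves(
  slide=[
    [0.002,-0.0004,0],
    [0.004,-0.0008,0],
    [0.005,-0.0011,0],
    [0.005,-0.0011,0],
  ],
  dr=[
    [0,0,0],
    [0,0,0],
    [0,0,0],
    [0,0,0],
  ],
)

```text
t: 13.45
tcp_pos: [530.3, 151.0, 16.2]
tool_rot: [0.105, 0.994, 0.0, 0.0]
contact_force: [-0.7, -0.0, 0.2]
opening: 28.9
finger_force: 59.5
```

>>> apply_moves(
  slide=[
    [0.002,-0.0004,0],
    [0.004,-0.0008,0],
    [0.005,-0.0011,0],
    [0.005,-0.0011,0],
  ],
  dr=[
    [0,0,0],
    [0,0,0],
    [0,0,0],
    [0,0,0],
  ],
)

```text
t: 13.78
tcp_pos: [532.8, 150.5, 16.2]
tool_rot: [0.105, 0.994, 0.0, 0.0]
contact_force: [-0.1, -0.3, 0.6]
opening: 28.9
finger_force: 59.5
```

>>> apply_moves(
  slide=[
    [0.002,-0.0004,0],
    [0.004,-0.0008,0],
    [0.005,-0.0011,0],
    [0.005,-0.0011,0],
  ],
  dr=[
    [0,0,0],
    [0,0,0],
    [0,0,0],
    [0,0,0],
  ],
)

```text
t: 14.12
tcp_pos: [535.3, 149.9, 16.2]
tool_rot: [0.105, 0.994, 0.0, 0.0]
contact_force: [-1.5, 0.3, -0.8]
opening: 28.6
finger_force: 59.5
```

>>> apply_moves(
  slide=[
    [0.001,-0.0002,0],
    [0.002,-0.0004,0],
    [0.002,-0.0004,0],
  ],
  dr=[
    [0,0,0],
    [0,0,0],
    [0,0,0],
  ],
)

```text
t: 14.37
tcp_pos: [536.2, 149.7, 16.2]
tool_rot: [0.105, 0.994, 0.0, 0.0]
contact_force: [-0.5, 0.4, -1.3]
opening: 28.6
finger_force: 59.5
```

>>> apply_moves(
  slide=[
    [0.002,-0.0004,0],
    [0.004,-0.0008,0],
    [0.004,-0.0008,0],
  ],
  dr=[
    [0,0,0],
    [0,0,0],
    [0,0,0],
  ],
)

```text
t: 14.62
tcp_pos: [538.4, 149.3, 16.2]
tool_rot: [0.105, 0.994, 0.0, 0.0]
contact_force: [0.9, -0.1, -0.6]
opening: 29.1
finger_force: 59.5
```

>>> apply_moves(
  slide=[
    [0.002,-0.0004,0],
    [0.004,-0.0008,0],
    [0.005,-0.0011,0],
    [0.005,-0.0011,0],
  ],
  dr=[
    [0,0,0],
    [0,0,0],
    [0,0,0],
    [0,0,0],
  ],
)

```text
t: 14.95
tcp_pos: [540.9, 148.8, 16.2]
tool_rot: [0.105, 0.994, 0.0, 0.0]
contact_force: [-0.5, -0.1, -0.7]
opening: 29.0
finger_force: 59.5
```

>>> apply_moves(
  slide=[
    [0.002,-0.0004,0],
    [0.004,-0.0008,0],
    [0.005,-0.0011,0],
    [0.005,-0.0011,0],
  ],
  dr=[
    [0,0,0],
    [0,0,0],
    [0,0,0],
    [0,0,0],
  ],
)

```text
t: 15.28
tcp_pos: [543.3, 148.2, 16.2]
tool_rot: [0.105, 0.994, 0.0, 0.0]
contact_force: [-0.0, -0.4, -0.6]
opening: 29.1
finger_force: 59.5
```

>>> apply_moves(
  slide=[
    [0.002,-0.0004,0],
    [0.004,-0.0008,0],
    [0.005,-0.0011,0],
    [0.005,-0.0011,0],
  ],
  dr=[
    [0,0,0],
    [0,0,0],
    [0,0,0],
    [0,0,0],
  ],
)

```text
t: 15.62
tcp_pos: [545.8, 147.6, 16.2]
tool_rot: [0.105, 0.994, -0.0, 0.0]
contact_force: [0.7, 0.3, -0.9]
opening: 29.0
finger_force: 59.5
```

>>> apply_moves(
  slide=[
    [0.002,-0.0004,0],
    [0.004,-0.0008,0],
    [0.005,-0.0011,0],
    [0.005,-0.0011,0],
  ],
  dr=[
    [0,0,0],
    [0,0,0],
    [0,0,0],
    [0,0,0],
  ],
)

```text
t: 15.95
tcp_pos: [548.4, 147.1, 16.2]
tool_rot: [0.105, 0.994, 0.0, 0.0]
contact_force: [-0.0, 0.1, -0.6]
opening: 28.7
finger_force: 59.5
```

>>> apply_moves(
  slide=[
    [0.002,-0.0004,0],
    [0.004,-0.0008,0],
    [0.005,-0.0011,0],
    [0.005,-0.0011,0],
  ],
  dr=[
    [0,0,0],
    [0,0,0],
    [0,0,0],
    [0,0,0],
  ],
)

```text
t: 16.28
tcp_pos: [550.8, 146.5, 16.2]
tool_rot: [0.105, 0.994, 0.0, 0.0]
contact_force: [0.6, 0.2, -0.1]
opening: 28.7
finger_force: 59.5
```

>>> apply_moves(
  slide=[
    [0.002,-0.0004,0],
    [0.004,-0.0008,0],
    [0.005,-0.0011,0],
    [0.005,-0.0011,0],
  ],
  dr=[
    [0,0,0],
    [0,0,0],
    [0,0,0],
    [0,0,0],
  ],
)

```text
t: 16.62
tcp_pos: [553.0, 146.1, 16.1]
tool_rot: [0.105, 0.994, -0.0, -0.0]
contact_force: [-0.3, -0.6, -0.5]
opening: 29.0
finger_force: 59.5
```

>>> apply_moves(
  slide=[
    [0.002,-0.0004,0],
    [0.004,-0.0008,0],
    [0.004,-0.0008,0],
  ],
  dr=[
    [0,0,0],
    [0,0,0],
    [0,0,0],
  ],
)

```text
t: 16.87
tcp_pos: [554.7, 145.7, 16.1]
tool_rot: [0.105, 0.994, -0.0, -0.001]
contact_force: [-1.6, 0.2, -0.3]
opening: 28.6
finger_force: 59.6
```

>>> apply_moves(
  slide=[
    [0.001,-0.0002,0],
    [0.002,-0.0004,0],
    [0.002,-0.0004,0],
  ],
  dr=[
    [0,0,0],
    [0,0,0],
    [0,0,0],
  ],
)

```text
t: 17.12
tcp_pos: [555.5, 145.5, 16.0]
tool_rot: [0.105, 0.994, -0.0, -0.001]
contact_force: [-3.6, 1.5, 0.7]
opening: 28.5
finger_force: 59.6
```

```bash
python3 - <<'E'
from m import *
f=[]
for i in range(3):
    cam("top"); s=telemetry.get_state(); f.append(s["contact_force"])
print(np.round(f,2),np.mean(f,0).round(2),s["tcp_pos"].round(2))
E
```

```text
[[-3.52 -0.27  0.21]
 [-3.9   0.88 -0.27]
 [-3.32 -0.17 -0.41]] [-3.58  0.14 -0.16] [555.62 145.46  16.04]
```

>>> apply_moves(
  slide=[
    [0,0,-0.0005],
    [0,0,-0.0005],
    [0,0,-0.0005],
  ],
  dr=[
    [0,0,0],
    [0,0,0],
    [0,0,0],
  ],
)

```text
t: 17.52
tcp_pos: [555.8, 145.5, 16.0]
tool_rot: [0.105, 0.994, -0.0, -0.0]
contact_force: [-5.1, 0.8, 2.2]
opening: 29.1
finger_force: 59.9
```

```bash
cat > f.py <<'E'
from m import *
f=[]
for i in range(4):
    cam("top"); s=telemetry.get_state(); f.append(s["contact_force"])
f=np.mean(f,0); print(s["t"],f.round(2),"push",(-f@[.978,-.2096,0]).round(2),s["tcp_pos"].round(2),s["ft_torque"].round(3))
E
python3 f.py
```

```text
17.7167 [-4.89  0.95  2.3 ] push 4.99 [555.79 145.44  15.95] [0.138 0.952 0.049]
```

>>> apply_moves(
  slide=[
    [0,0,0.0003],
    [0,0,0.0003],
    [0,0,0.0003],
  ],
  dr=[
    [0,0,0],
    [0,0,0],
    [0,0,0],
  ],
)

```text
t: 17.97
tcp_pos: [556.2, 145.4, 16.0]
tool_rot: [0.105, 0.994, 0.0, 0.0]
contact_force: [-3.6, 0.8, 0.0]
opening: 28.9
finger_force: 59.6
```

```bash
python3 f.py
```

```text
18.1667 [-3.59  0.4   0.3 ] push 3.59 [556.23 145.41  16.02] [ 0.069  0.697 -0.026]
```

>>> apply_moves(
  slide=[
    [0.0006,-0.0001,0],
    [0.0006,-0.0001,0],
    [0.0006,-0.0001,0],
  ],
  dr=[
    [0,0,0],
    [0,0,0],
    [0,0,0],
  ],
)

```text
t: 18.42
tcp_pos: [556.4, 145.4, 16.0]
tool_rot: [0.105, 0.994, -0.0, -0.0]
contact_force: [-3.3, 0.9, -0.5]
opening: 28.6
finger_force: 59.6
```

```bash
python3 f.py
```

```text
18.6167 [-3.45  0.29 -0.39] push 3.44 [556.41 145.37  16.03] [0.094 0.743 0.035]
```

>>> apply_moves(
  slide=[
    [0.0006,-0.0001,0],
    [0.0006,-0.0001,0],
    [0.0006,-0.0001,0],
  ],
  dr=[
    [0,0,0],
    [0,0,0],
    [0,0,0],
  ],
)

```text
t: 18.87
tcp_pos: [556.7, 145.4, 16.1]
tool_rot: [0.105, 0.994, -0.0, -0.0]
contact_force: [-3.4, 0.3, -1.3]
opening: 28.9
finger_force: 59.5
```

```bash
python3 f.py
```

```text
19.0667 [-3.48  0.47  0.04] push 3.5 [556.65 145.36  16.05] [ 0.158  0.868 -0.003]
```

>>> apply_moves(
  slide=[
    [0.001,-0.0002,0],
    [0.001,-0.0002,0],
    [0.001,-0.0002,0],
  ],
  dr=[
    [0,0,0],
    [0,0,0],
    [0,0,0],
  ],
)

```text
t: 19.32
tcp_pos: [557.2, 145.3, 16.0]
tool_rot: [0.105, 0.994, 0.0, -0.0]
contact_force: [-3.8, 0.6, 0.3]
opening: 28.8
finger_force: 59.5
```

```bash
python3 f.py
```

```text
19.5167 [-4.18  0.6  -1.07] push 4.22 [557.11 145.33  16.03] [ 0.144  0.815 -0.069]
```

Push is now 4.2 N, which is snug. I'm releasing (the jaw opens to about 50 mm) and then rising straight up.

>>> apply_moves(
  slide=[
    [0,0,0],
    [0,0,0],
    [0,0,0],
    [0,0,0],
    [0,0,0.01],
    [0,0,0.04],
    [0,0,0.1],
    [0,0,0.17],
    [0,0,0.2],
    [0,0,0.2],
  ],
  dr=[
    [0,0,0],
    [0,0,0],
    [0,0,0],
    [0,0,0],
    [0,0,0],
    [0,0,0],
    [0,0,0],
    [0,0,0],
    [0,0,0],
    [0,0,0],
  ],
  jaw=0.2,
)

```text
t: 20.35
tcp_pos: [560.4, 146.0, 120.6]
tool_rot: [0.105, 0.994, 0.002, 0.004]
contact_force: [-0.9, -0.5, -0.1]
opening: 51.5
finger_force: 0.0
```

```bash
python3 - <<'E'
from m import *
s=telemetry.get_state(); print(s["t"],s["tcp_pos"].round(1),s["opening"],s["contact_force"].round(2))
t=cam("top"); d=cam("scene"); c=cam("wrist")
P=cloud(t); mz=(np.abs(P[...,2]-44)<10).astype(np.uint8); m=np.zeros_like(mz); m[90:200,275:375]=mz[90:200,275:375]
n,l,st,_=cv2.connectedComponentsWithStats(m); k=1+np.argmax(st[1:,4])
ct=max(cv2.findContours((l==k).astype(np.uint8),0,cv2.CHAIN_APPROX_NONE)[0],key=len).reshape(-1,2)
r=cv2.minAreaRect(onplane(t,ct,46)[:,:2].astype(np.float32)); print(r,cv2.boxPoints(r).round(1).tolist())
a=cv2.resize(t["image"][140:230,280:400],(400,300)); b=cv2.resize(d["image"][200:300,290:423],(400,300),interpolation=cv2.INTER_CUBIC); e=cv2.resize(c["image"],(400,300))
save("w6.png",np.vstack([np.hstack([a,b]),np.hstack([e,cv2.resize(d["image"],(400,300))])]))
E
```

```text
20.35 [560.4 146.  120.6] 51.50446652610212 [-0.87 -0.48 -0.13]
((673.2167358398438, 205.21871948242188), (123.1992416381836, 144.48031616210938), 0.7885574698448181) [[610.5999755859375, 276.6000061035156], [612.5999755859375, 132.10000610351562], [735.7999877929688, 133.8000030517578], [733.7999877929688, 278.29998779296875]]
```

View pics/w6.png

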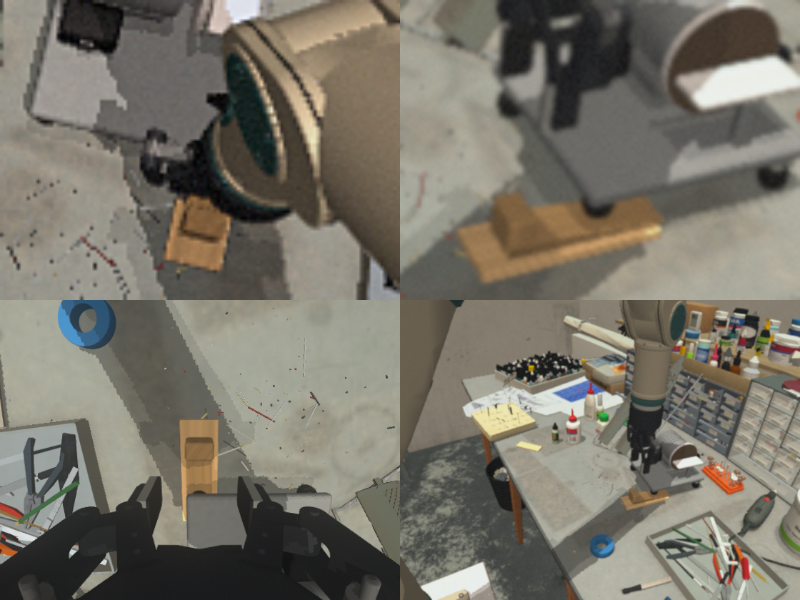

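The wedge sits on the packer under the foot, block outside (top-right panel (505,220)), and both bottles are in place. I'm checking clearance to the motor and rest before pressing.

```bash
python3 - <<'E'
from h import *
for f in("t.npy","s.npy"):
    P=cloud(np.load(f,allow_pickle=True).item()).reshape(-1,3)
    L=(P-[614.2,133.8,0]); X=L[:,0]*.9778-L[:,1]*.2096; Y=L[:,0]*.2096+L[:,1]*.9778
    for z0,z1 in((58,85),(85,115),(115,135)):
        k=(P[:,2]>z0)&(P[:,2]<z1)&(X>-20)&(X<160)&(Y>-30)&(Y<150)
        for y0,y1 in((-30,50),(50,150)):
            q=X[k&(Y>y0)&(Y<y1)]; print(f,z0,y0,len(q),np.sort(q)[:3].round(0))
    k=(abs(X)<8)&(abs(Y)<8)&(abs(P[:,2]-46)<12); print("plate z",np.median(P[k,2]))
E
```

```text
t.npy 58 -30 33 [65. 66. 68.]
t.npy 58 50 260 [41. 42. 42.]
t.npy 85 -30 507 [64. 64. 64.]
t.npy 85 50 364 [71. 71. 71.]
t.npy 115 -30 95 [69. 70. 73.]
t.npy 115 50 794 [77. 78. 79.]
plate z 44.789041100286454
s.npy 58 -30 140 [65. 65. 65.]
s.npy 58 50 382 [42. 43. 43.]
s.npy 85 -30 875 [63. 63. 63.]
s.npy 85 50 399 [69. 69. 69.]
s.npy 115 -30 238 [70. 71. 71.]
s.npy 115 50 540 [79. 80. 80.]
plate z 45.4134434697221
```

>>> apply_moves(
  slide=[
    [0,0,0],
    [0,0,0],
    [0,0,0],
    [0,0,0],
    [0,0,0],
    [0,0,0],
  ],
  dr=[
    [0,0,0],
    [0,0,0],
    [0,0,0],
    [0,0,0],
    [0,0,0],
    [0,0,0],
  ],
  jaw=-1,
)

```text
t: 21.0
tcp_pos: [557.1, 145.2, 115.8]
tool_rot: [0.105, 0.994, -0.0, -0.0]
contact_force: [-0.3, 1.0, -0.3]
opening: -0.0
finger_force: 0.0
```

>>> apply_moves(
  slide=[
    [0.06,-0.012,0],
    [0.1,-0.02,-0.02],
    [0.114,-0.023,-0.05],
    [0.114,-0.023,-0.08],
    [0.114,-0.023,-0.1],
    [0.114,-0.023,-0.12],
    [0.114,-0.023,-0.126],
    [0.114,-0.023,-0.126],
    [0.114,-0.023,-0.126],
  ],
  dr=[
    [0,0,0],
    [0,0,0],
    [0,0,0],
    [0,0,0],
    [0,0,0],
    [0,0,0],
    [0,0,0],
    [0,0,0],
    [0,0,0],
  ],
)

```text
t: 21.75
tcp_pos: [614.3, 134.0, 53.4]
tool_rot: [0.105, 0.994, 0.0, 0.0]
contact_force: [-0.2, 0.2, 0.0]
opening: 0.2
finger_force: 0.0
```

>>> apply_moves(
  slide=[
    [0,0,-0.003],
    [0,0,-0.006],
    [0,0,-0.009],
    [0,0,-0.011],
    [0,0,-0.012],
    [0,0,-0.012],
  ],
  dr=[
    [0,0,0],
    [0,0,0],
    [0,0,0],
    [0,0,0],
    [0,0,0],
    [0,0,0],
  ],
)

```text
t: 22.25
tcp_pos: [614.1, 133.7, 47.0]
tool_rot: [0.105, 0.994, -0.0, -0.0]
contact_force: [0.2, -1.2, -1.0]
opening: 0.2
finger_force: 0.0
```

>>> apply_moves(
  slide=[
    [0,0,-0.001],
    [0,0,-0.002],
    [0,0,-0.002],
    [0,0,-0.002],
  ],
  dr=[
    [0,0,0],
    [0,0,0],
    [0,0,0],
    [0,0,0],
  ],
)

```text
t: 22.58
tcp_pos: [614.2, 133.8, 46.0]
tool_rot: [0.105, 0.994, 0.0, -0.0]
contact_force: [0.1, 0.7, -0.6]
opening: -0.2
finger_force: 0.0
```

>>> apply_moves(
  slide=[
    [0,0,-0.001],
    [0,0,-0.001],
    [0,0,-0.001],
  ],
  dr=[
    [0,0,0],
    [0,0,0],
    [0,0,0],
  ],
)

```text
t: 22.83
tcp_pos: [614.3, 133.8, 45.8]
tool_rot: [0.105, 0.994, 0.0, 0.0]
contact_force: [-0.1, 0.1, 1.8]
opening: 0.2
finger_force: 1.1
```

>>> apply_moves(
  slide=[
    [0,0,-0.001],
    [0,0,-0.001],
    [0,0,-0.001],
  ],
  dr=[
    [0,0,0],
    [0,0,0],
    [0,0,0],
  ],
)

```text
t: 23.08
tcp_pos: [614.3, 133.8, 45.7]
tool_rot: [0.105, 0.994, 0.0, 0.0]
contact_force: [-2.2, -0.8, 5.8]
opening: 0.3
finger_force: 2.8
```

>>> apply_moves(
  slide=[
    [0,0,-0.0005],
    [0,0,-0.001],
    [0,0,-0.001],
    [0,0,-0.001],
  ],
  dr=[
    [0,0,0],
    [0,0,0],
    [0,0,0],
    [0,0,0],
  ],
)

```text
t: 23.42
tcp_pos: [614.3, 133.7, 45.6]
tool_rot: [0.105, 0.994, 0.0, 0.0]
contact_force: [-2.9, 0.0, 8.2]
opening: -0.1
finger_force: 4.3
```

>>> apply_moves(
  slide=[
    [0,0,-0.0005],
    [0,0,-0.0006],
    [0,0,-0.0006],
    [0,0,-0.0006],
    [0,0,-0.0006],
    [0,0,-0.0006],
    [0,0,-0.0006],
    [0,0,-0.0006],
    [0,0,-0.0006],
    [0,0,-0.0006],
  ],
  dr=[
    [0,0,0],
    [0,0,0],
    [0,0,0],
    [0,0,0],
    [0,0,0],
    [0,0,0],
    [0,0,0],
    [0,0,0],
    [0,0,0],
    [0,0,0],
  ],
)

```text
t: 24.25
tcp_pos: [614.3, 133.8, 45.6]
tool_rot: [0.105, 0.994, 0.0, 0.0]
contact_force: [-3.0, -1.5, 10.2]
opening: -0.0
finger_force: 5.2
```

```bash
python3 f.py
```

```text
24.45 [-3.07 -0.35 10.23] push 2.93 [614.31 133.73  45.59] [-0.174  0.663 -0.005]
```

The 10.2 N press is held and the plate doesn't sink (45.6 mm throughout). I'm lifting off and moving clear.

>>> apply_moves(
  slide=[
    [0,0,0.002],
    [0,0,0.006],
    [0,0,0.03],
    [0,0,0.09],
    [0,0,0.16],
    [0,0,0.22],
    [-0.06,0.06,0.26],
    [-0.12,0.12,0.28],
    [-0.2,0.18,0.3],
    [-0.26,0.24,0.3],
  ],
  dr=[
    [0,0,0],
    [0,0,0],
    [0,0,0],
    [0,0,0],
    [0,0,0],
    [0,0,0],
    [0,0,0],
    [0,0,0],
    [0,0,0],
    [0,0,0],
  ],
)

```text
t: 25.28
tcp_pos: [495.9, 243.1, 195.6]
tool_rot: [0.106, 0.994, 0.001, 0.001]
contact_force: [0.5, 0.6, -0.5]
opening: 0.1
finger_force: 0.0
```

>>> apply_moves(
  slide=[
    [-0.02,0.08,0],
    [-0.04,0.16,0],
    [-0.06,0.24,0],
    [-0.06,0.24,0],
    [-0.06,0.24,0],
  ],
  dr=[
    [0,0,0],
    [0,0,0],
    [0,0,0],
    [0,0,0],
    [0,0,0],
  ],
)

```text
t: 25.7
tcp_pos: [464.5, 366.0, 193.8]
tool_rot: [0.102, 0.995, 0.001, -0.0]
contact_force: [-0.1, -1.0, -0.3]
opening: 0.2
finger_force: 0.0
```

```bash
python3 - <<'E'
from m import *
s=telemetry.get_state(); print(s["t"],s["tcp_pos"].round(1),s["contact_force"].round(2))
t=cam("top"); d=cam("scene")
P=cloud(t); mz=(np.abs(P[...,2]-44)<10).astype(np.uint8); m=np.zeros_like(mz); m[90:200,275:375]=mz[90:200,275:375]
n,l,st,_=cv2.connectedComponentsWithStats(m); k=1+np.argmax(st[1:,4])
ct=max(cv2.findContours((l==k).astype(np.uint8),0,cv2.CHAIN_APPROX_NONE)[0],key=len).reshape(-1,2)
r=cv2.minAreaRect(onplane(t,ct,46)[:,:2].astype(np.float32)); print(r,cv2.boxPoints(r).round(1).tolist())
for n,b in(("glue",(178,185,210,215)),("paint",(172,214,194,236))):
    q=P[b[1]:b[3],b[0]:b[2]].reshape(-1,3); q=q[q[:,2]>15]; print(n,q[:,:2].mean(0))
a=cv2.resize(t["image"][140:230,280:400],(400,300)); b=cv2.resize(d["image"][200:300,290:423],(400,300),interpolation=cv2.INTER_CUBIC)
save("w7.png",np.hstack([a,b]))
E
```

```text
25.7 [464.5 366.  193.8] [-0.08 -0.99 -0.27]
((697.5648193359375, 183.67251586914062), (160.09571838378906, 170.68052673339844), 77.94764709472656) [[597.4000244140625, 123.19999694824219], [764.2999877929688, 87.5999984741211], [797.7000122070312, 244.10000610351562], [630.7999877929688, 279.79998779296875]]
glue [538.38288667 488.81264256]
paint [496.49986932 529.73386106]
```

View pics/w7.png

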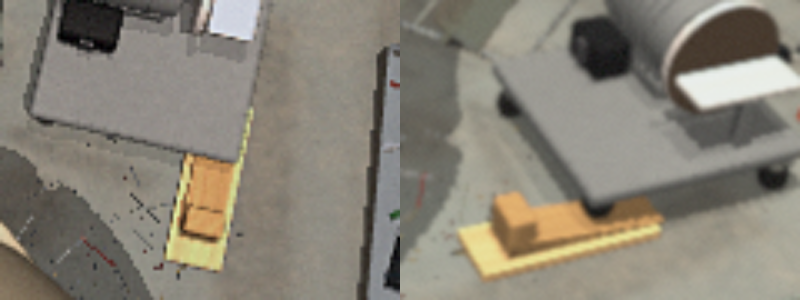

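Both shims are in place under the foot and the sander has shifted less than 0.3 mm. The glue reading is probably occluded by the arm, so I'll check it in the scene view before handing in.

```bash
python3 - <<'E'
from h import *
a=np.load("s.npy",allow_pickle=True).item(); b=cam("scene"); t0=np.load("t.npy",allow_pickle=True).item(); t=cam("top")
for n,(x0,y0,x1,y1) in(("glue",(232,155,256,202)),("paint",(210,170,226,202))):
    print(n,np.nanmedian(abs(a["z_map"][y0:y1,x0:x1]-b["z_map"][y0:y1,x0:x1])), np.mean(abs(a["image"][y0:y1,x0:x1].astype(int)-b["image"][y0:y1,x0:x1])))
hs=lambda c:[(lambda h:((h[...,1]>170)&((h[...,0]<6)|(h[...,0]>174))))(cv2.cvtColor(c["image"],cv2.COLOR_RGB2HSV))][0]
for c in(a,b): y,x=np.nonzero(hs(c)[150:200,230:260]); print(len(x),x.mean()+230,y.mean()+150)
for c in(t0,t): y,x=np.nonzero(hs(c)[185:215,178:210]); print(len(x),x.mean() if len(x) else 0,y.mean() if len(x) else 0)
E
```

```text
glue 1.8684387 11.761820330969266
paint 2.0013733 5.362630208333333
92 241.3804347826087 172.92391304347825
91 241.2087912087912 172.72527472527472
94 13.03191489361702 13.75531914893617
95 13.147368421052631 13.842105263157896
```

The bottles haven't moved. Handing in.

```bash
python3 -c "
from cell import close_job
print(close_job())"
```

```text
the job is handed in; nothing more can be done
None
```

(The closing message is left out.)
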